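# Slide the spent tile off the sorting stand into the scrap pan

### The job

Slide the empty steel pan squarely and centred under the open, lower end of the sorting stand, in until it meets the stand's legs, and let go of it. Then press a fingertip on the brown tile and drag it along its lane and off the open end so that it drops into the pan: a sprung strip brakes it, so press firmly and follow the bowed bed by feel, but never with more than 20 N, for it is brittle. Leave the white tile and everything else where it is.

Things in the scene. Friction and masses are not known exactly. Their poses are not given: they have to be found in the camera images.
- stand: Fixed sorting stand, 154 mm wide (x), 220 long (y), 96 high; origin on the bench under its middle, z up. A rigid grey bed between level metal rails carries two lanes along y, centre lines at x = -34 and +34 mm. A block closes them at +y just behind the tiles; at -y (the lip) they are open. The bed is level at the tiles, 88 mm up, and bows down ever more steeply, about 10 mm in all, to the lip.
- lip (a point): Middle of the bed's upper edge at the stand's open, lower end, at (0, -110, 77.6) mm in the stand's frame, axes as the stand's. The bed is 10 mm thick and overhangs the legs by 55 mm here.
- legs (a point): Point on the bench midway between the front faces of the stand's two legs, at (0, -55, 0) mm in the stand's frame, axes as the stand's. The legs stand at x = -65 and +65 mm; above the pan's way all is at least 65 mm above the bench.
- spent_tile_center (a point): Centre of the brown loose tile, 60 x 60 x 8 mm, 50 to 100 g, z out of its top, which is flush with the rails: as it lies it can be neither gripped nor pushed from behind. In either lane, 127 mm from the lip. A sprung black strip beside it, ending 65 mm before the lip, brakes it up to there: under about 8 N of press a fingertip slips on its top, 9 to 15 N drag it. Brittle: over 20 N breaks it.
- white_tile_center (a point): Centre of the white glazed good tile, same size, loose, in the other lane.
- pan_center (a point): Empty folded steel drying pan, grey, open, loose, 189 x 189 mm outside, 40 mm high, walls 3 mm thick, floor 2 mm, about 0.5 kg; the point is in the middle of the pan at half height, 20 mm above the bench; z up, x and y square to its walls. The outer faces of the walls lie at x = -96 and +93 mm, y = -94 and +94 mm.
- tin: Bystander: lidded aluminium moisture tin, 67 mm across, 44 mm high; origin at its underside's centre.
- eraser_2: Bystander: white eraser in a blue sleeve, 23 x 52 x 14 mm; origin at its underside's centre.
- alu_dish_0: Bystander: shallow aluminium dish, 96 mm across, 8 mm high; origin at its underside's centre.
- marker_2: Bystander: white felt marker with blue cap, 137 mm long; origin at its underside's centre.
There are look-alikes about, which are no part of the job. There is more than one size of the part that bears spent_tile_center; the job needs the largest.

How it is judged (in metres and radians):
On the way, in this order (a step that is already met when the one before it is completed fails the run):
1. the pan stands under the stand's open end, released, with the brown tile still in its lane (x of pan_center in the frame of stand between -0.03 and 0.03 m and y of pan_center in the frame of stand between -0.18 and -0.13 m and angle between the x axis of pan_center and the x axis of stand, either way round below 0.15 rad and height (world z) of pan_center below 0.03 m and contact force between the fingers and pan below 0.2 N and y of spent_tile_center in the frame of stand above -0.06 m and height (world z) of spent_tile_center above 0.075 m), for 0.2 s.
2. the brown tile has dropped into the pan (x of spent_tile_center in the frame of pan_center between -0.09 and 0.09 m and y of spent_tile_center in the frame of pan_center between -0.09 and 0.09 m and height (world z) of spent_tile_center below 0.05 m), for 0.2 s.
At the end, for the whole second after the job is handed in: The pan stands on the bench under the stand's open end (its centre within 30 mm of the stand's centre line, its wall no more than about 30 mm short of the legs, square within 0.15 rad), the brown tile lies at rest inside the pan, flat or leaning, and the white tile is within 8 mm of where it was (all of step 2 and x of pan_center in the frame of stand between -0.03 and 0.03 m and y of pan_center in the frame of stand between -0.18 and -0.13 m and angle between the x axis of pan_center and the x axis of stand, either way round below 0.15 rad and height (world z) of pan_center below 0.03 m and linear speed of each of spent_tile, pan below 0.02 m/s and distance of white_tile_center from where it was at the start of the episode below 0.008 m); the robot touches nothing.
It fails at once if the brown tile is pressed with more than 20 N by the gripper (contact force between the fingers and spent_tile above 20 N).
It fails at once if the white tile moves more than 8 mm (distance of white_tile_center from where it was at the start of the episode above 0.008 m).
It fails at once if the brown tile drops onto the bench beside the pan (height (world z) of spent_tile_center below 0.045 m and (x of spent_tile_center in the frame of pan_center below -0.097 m or x of spent_tile_center in the frame of pan_center above 0.097 m or y of spent_tile_center in the frame of pan_center below -0.097 m or y of spent_tile_center in the frame of pan_center above 0.097 m)).
It fails at once if a bystander is moved more than 30 mm (distance of any of tin, eraser_2, alu_dish_0, marker_2 from where it was at the start of the episode above 0.03 m).
It also fails if it takes over 69 s, if anything falls off the work surface, if the arm or the gripper's body presses on something with over 40 N, if the wrist force passes 120 N, or if a joint passes its speed limit or range.

### The arm

A 7-joint arm with a two-finger parallel gripper is mounted at the origin on a cart in front of the work surface, level with it; the furniture and walls round the work are solid. World frame = base frame: x ahead of the robot, y to its left, z up, the work surface at z = 0. Lengths are in mm, angles in degrees, forces in N, time in s.
With the tool pointing down it reaches from about 425 to 875 mm from the base axis. Payload 8.4 kg.
Tool frame: the origin (TCP) lies between the finger pads; the fingertips stand 11 mm ahead of it and the grasp point (between the pads) lies 8 mm behind it; z points along the fingers, y is the direction in which the jaws open and shut (so a half turn about z gives the same grasp; the last joint's range is limited). The gripper opens to 87 mm and grips with 3 to 60 N. Pads are 19 mm wide; open, the fingers measure 117 mm over their backs; the gripper's body (75 mm by 190 mm) begins 51 mm behind the grasp point.
Start: joints at [63.873, 19.091, 2.286, 83.961, -0.768, 76.965, -3.352], TCP at [227.007, -609.041, 207.846] pointing down, gripper open.
Joint ranges: [-147.57, 147.57], [-21.85, 119.76], [-74.77, 79.35], [14.55, 137.4], [-85.83, 265.84], [4.83, 119.75], [-152.11, 152.11]. Speed limits (degrees/s): [127.2, 127.2, 159.86, 159.86, 180, 180, 180].

### API

Orientations are given as [roll, pitch, yaw] about the fixed x, y, z axes, in that order (R = Rz(yaw) Ry(pitch) Rx(roll)).
In Python, from cell import get_obs, read_camera, get_calibration, workorder gives the robot as it stands. The module is installed in compiled form; this text tells all that it offers.
- The arm moves only by the tool arm_command, never from a script. Its argument "motion" is a list of rows, each a list of 7 numbers: the shift along the tool's x, y, z in m, then the turn, a rotation vector about the tool's x, y, z in degrees, then the closure, from -1 (fully open) to 1 (shut). A call has 1 to 20 rows; each row shifts and turns the commanded pose from where the row before left it, along the tool's axes as they then stand; what a row does not reach is not made up. A row lasts 1/10 s, in which the tool goes at most 50 mm and 8.59 degrees, less where a joint would pass 70% of its speed; a pose out of reach is approached as far as the arm can. A call with a gripper value outside its range is refused whole. The fingers move at their own pace and stop on an object; "newtons" is the grip in N (left out, the last holds). Time passes only in rows, so rows that do not move let the fingers close. It gives the time, the measured TCP pose, the force and the opening at its end, in the units of the state.
- get_obs(): the state, without advancing time (a new reading comes with each control period).
- read_camera(name): name is "scene" or "top" or "wrist"; returns (picture, depth): 420x560x3 uint8, red, green, blue; 420x560 float32, mm along the optical axis (not along the pixel's ray), 0 where there is no reading.
- get_calibration(name): a dict with "intrinsics" (3x3 intrinsics, pixels), "rvec" (rotation vector, rad) and "tvec" (3), from world to camera coordinates, as OpenCV has them. Camera axes: x right, y down, z forward; pixel columns grow to the right and rows downward; lengths in mm; the calibration is good to about 2 mm. A picture is of the moment at which its call begins: read the wrist's pose just before it. get_calibration takes no time and is no camera call; for the wrist camera it gives the pose at the moment of the call.
- workorder.job_done(): hands the job in, once; it reports no verdict.
The state is a dict: "clock": time; "joints": joint angles; "joint_velocities": joint speeds; "joint_torque": joint torques, N m; "tcp_pos": TCP position; "orientation": TCP orientation; "force": force on the tool from outside, world axes, zero at the start; "ft_torque": the same for the moment, N m; "opening": opening from 0.0 (shut) to 1.0 (fully open).
Only numpy, scipy, OpenCV 4.12 (cv2) and the standard library are available. Lean on these libraries where they do the work, as an engineer would, in place of code of your own. Each camera call takes 0.05 s, during which the arm holds its last target. There are 200 camera calls.

## Working session

There is one attempt and no reset: what is moved stays moved. The work goes in short steps, Python scripts to look and compute and a tool call to move; the robot and the scene stay as the last step left them, time stands still between calls to the robot, and variables do not carry over. Pictures are saved under pics/ and viewed, about 8 in all and at most 12, crops included, and the job is handed in when it is done.

Besides the shell and the picture viewer there is one more tool, called after ">>>" as name([rows], argument=value, ...), one row to a line, values as JSON. arm_command: Moves the arm, as the interface text tells. Its arguments: {"type":"object","properties":{"motion":{"type":"array","items":{"type":"array","items":{"type":"number"}}},"newtons":{"type":"number"}},"required":["motion"]}

```bash
mkdir -p pics
cat > h.py <<'E'
import numpy as np, cv2
from cell import *
def cam(n):
    c=get_calibration(n); p,d=read_camera(n)
    return p,d,np.array(c["intrinsics"],float),cv2.Rodrigues(np.array(c["rvec"],float))[0],np.array(c["tvec"],float).ravel()
def save(n,p,crop=None,s=1):
    if crop: u0,v0,u1,v1=crop; p=p[v0:v1,u0:u1]
    cv2.imwrite("pics/"+n,cv2.cvtColor(cv2.resize(p,None,fx=s,fy=s,interpolation=cv2.INTER_CUBIC),cv2.COLOR_RGB2BGR))
def unp(u,v,z,K,R,t):  # depth z
    return R.T@(np.linalg.inv(K)@[u,v,1]*z-t)
def onz(u,v,h,K,R,t):
    r=R.T@np.linalg.inv(K)@[u,v,1]; o=-R.T@t; return o+r*(h-o[2])/r[2]
E
python3 - <<'E'
from h import *
a=cam("scene");b=cam("top")
np.savez("s0.npz",*a);np.savez("t0.npz",*b)
save("top0.png",b[0],s=1.4);save("sc0.png",a[0],s=1.4)
print(get_obs())
E
```

```text
{'clock': 0.1, 'joints': array([63.87237508, 19.12845024,  2.28304991, 84.00595911, -0.76778135,
       76.96508507, -3.35152308]), 'joint_velocities': array([-0.09092888,  0.07076619,  0.08079948, -0.10339981, -0.11594989,
        0.01769139,  0.07915327]), 'joint_torque': array([ 4.72123618e-03, -6.57809973e+01,  1.34053174e+00, -4.04711545e+01,
       -5.97308599e-02,  4.09708405e-02,  7.30370994e-05]), 'tcp_pos': array([ 226.87304067, -608.6462036 ,  207.03978757]), 'orientation': array([-1.79915881e+02,  5.13463349e-03,  2.04447096e+01]), 'force': array([ 0.55275265, -0.18218339, -0.13423128]), 'ft_torque': array([ 7.26308151e-02, -3.45194780e-05,  2.32665837e-03]), 'opening': 1.0016408168520028}
```

View pics/top0.png

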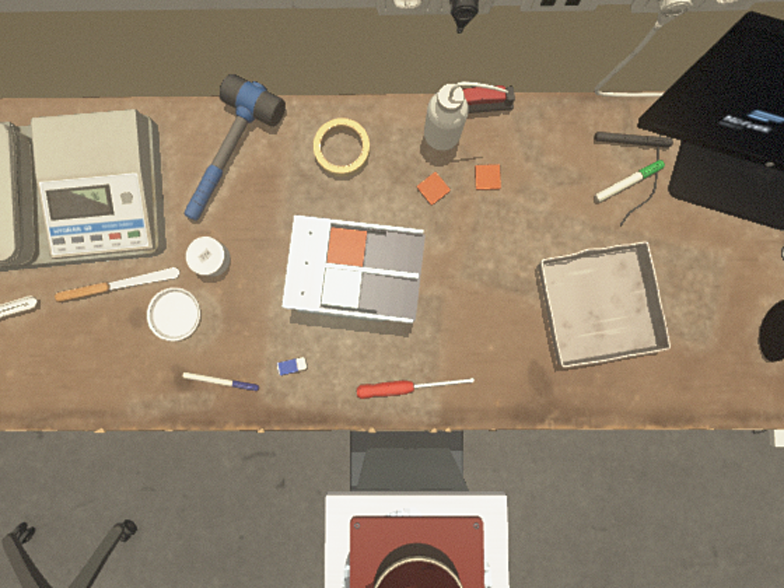

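View pics/sc0.png

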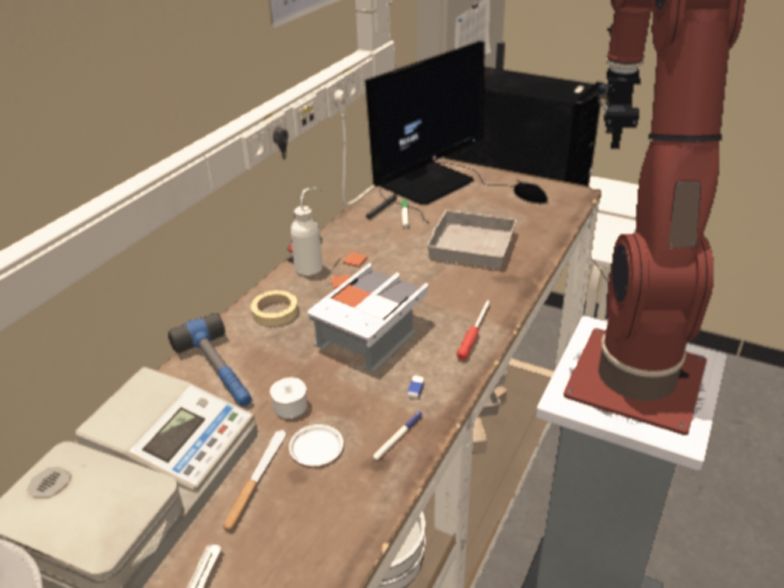

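Top view: the stand is at (355,270), with its open lip to the right (world -y). The brown tile is in its upper lane at (347,246) and the white one in the lower lane at (342,288). Two smaller orange look-alikes lie loose on the bench at (433,188) and (487,177), and the pan is at (604,305). The tile that fits is the large one in the stand's lane. I'll check it in an enlarged crop and measure.

Run:
```python
from h import *
z=np.load("t0.npz");p,d,K,R,t=[z[f"arr_{i}"] for i in range(5)]
save("c1.png",p,(195,140,485,275),2.75)
v,u=np.mgrid[0:420,0:560]
P=((np.stack([u,v,np.ones_like(u)],-1)@np.linalg.inv(K).T)*d[...,None]-t)@R
np.save("P.npy",P)
def rect(m,n):
    q=P[m][:,:2].astype(np.float32); r=cv2.minAreaRect(q); print(n,len(q),r, P[m][:,2].mean())
ok=d>0
reg=lambda a,b,c,e:(u>a)&(u<c)&(v>b)&(v<e)&ok
m=reg(375,165,485,270)&(P[...,2]>30)&(P[...,2]<60); rect(m,"pan rim")
m=reg(195,145,315,240)&(P[...,2]>70)&(P[...,2]<110); rect(m,"stand top")
hsv=cv2.cvtColor(p,cv2.COLOR_RGB2HSV)
m=reg(195,145,315,240)&(hsv[...,1]>150)&(hsv[...,0]<15)&(P[...,2]>70); rect(m,"brown")
for x in (300,310):
  print([P[y,x].round(0) for y in (122,134)])
print("pan floor",P[215,430],"bed",P[178,[265,275,285,295]].round(1), P[205,[265,275,285,295]].round(1))
```

```text
pan rim 698 ((483.38543701171875, -328.3825378417969), (194.2313690185547, 192.1964569091797), 9.066922187805176) 38.423452739382654
stand top 6342 ((539.0171508789062, 100.41171264648438), (220.4354705810547, 155.1099853515625), 82.8045654296875) 92.46769704623998
brown 0 ((0.0, 0.0), (0.0, 0.0), 0.0) nan
[array([729., -15.,   2.]), array([696., -14.,   7.])]
[array([729., -41.,   1.]), array([696., -40.,   7.])]
pan floor [ 488.00509766 -338.42752311    1.57067535] bed [[570.9  71.9  89.5]
 [570.6  48.6  90.5]
 [571.4  25.4  84.2]
 [571.5   2.   82.8]] [[508.   72.   90. ]
 [508.   48.9  88.1]
 [508.5  25.8  81.3]
 [508.5   2.5  79.8]]<stdin>:8: RuntimeWarning: Mean of empty slice.
  ret = ret.dtype.type(ret / rcount)
```

View pics/c1.png

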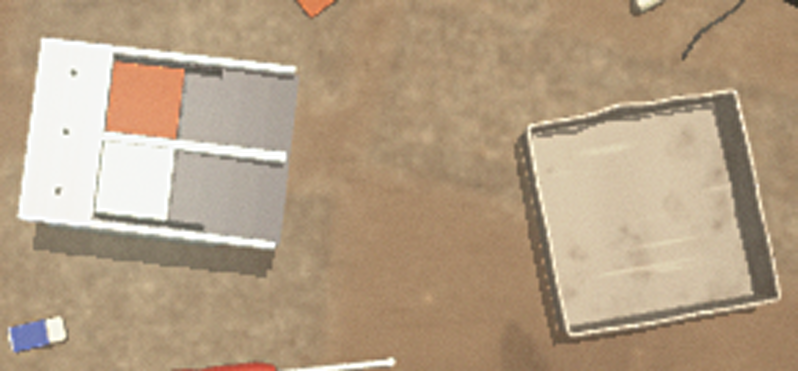

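The crop confirms it: the 60 mm brown tile is in the upper (world +x) lane, the white one is in the lower lane, and the small orange squares are on the bench. The stand's yaw is about -7.2° and the pan's about 9.1°. Next I check clearances and work out the way to the pan's -y wall.

```bash
cat >> h.py <<'E'
from scipy.spatial.transform import Rotation as Ro
SC=np.array([539.0,100.4,0]);SY=-7.2
def st(x,y,z=0): return SC+Ro.from_euler('z',SY,degrees=True).apply([x,y,z])
def go(p,yaw=None):
    o=get_obs(); A=Ro.from_euler('xyz',o['orientation'],degrees=True)
    print('tcp',o['tcp_pos'].round(1),o['orientation'].round(2),'F',o['force'].round(1),'t',o['clock'],'op',round(float(o['opening']),2))
    print('shift tool (m)',(A.inv().apply(np.array(p)-o['tcp_pos'])/1000).round(4))
    if yaw is not None: print('turn',(A.inv()*Ro.from_euler('xyz',[180,0,yaw],degrees=True)).as_rotvec(degrees=True).round(2))
E
python3 - <<'E'
from h import *
P=np.load("P.npy")
for n,(U,V) in dict(sd_tip=(472,380),sd_h=(385,390),eraser=(305,365)).items(): print(n,P[int(V/1.4),int(U/1.4)].round(0))
c,s=np.cos(np.radians(9.07)),np.sin(np.radians(9.07))
w=np.array([483.4+s*93,-328.4-c*93]);print('wall',w,'pan goal',st(0,-152),'wall goal',st(0,-152-93))
go([*w,120],9.07)
E
```

```text
sd_tip [ 351. -102.   14.]
sd_h [335.  51.  24.]
eraser [379. 194.  15.]
wall [ 498.06061644 -420.2371729 ] pan goal [519.9493485 -50.4014346   0.       ] wall goal [ 508.29335778 -142.66810182    0.        ]
tcp [ 226.9 -608.6  207. ] [-1.7992e+02  1.0000e-02  2.0440e+01] F [ 0.6 -0.2 -0.1] t 0.1 op 1.0
shift tool (m) [ 0.3199 -0.0817  0.0871]
turn [-8.000e-02  1.000e-02  1.137e+01]
```

>>> arm_command([
  [0.02,-0.0051,0.0054,0,0,0,-1],
  [0.02,-0.0051,0.0054,0,0,0,-1],
  [0.02,-0.0051,0.0054,0,0,0,-1],
  [0.02,-0.0051,0.0054,0,0,0,-1],
  [0.02,-0.0051,0.0054,0,0,0,-1],
  [0.02,-0.0051,0.0054,0,0,0,-1],
  [0.02,-0.0051,0.0054,0,0,0,-1],
  [0.02,-0.0051,0.0054,0,0,0,-1],
  [0.02,-0.0051,0.0054,0,0,0,-1],
  [0.02,-0.0051,0.0054,0,0,0,-1],
  [0.02,-0.0051,0.0054,0,0,0,-1],
  [0.02,-0.0051,0.0054,0,0,0,-1],
  [0.02,-0.0051,0.0054,0,0,0,-1],
  [0.02,-0.0051,0.0054,0,0,0,-1],
  [0.02,-0.0051,0.0054,0,0,0,-1],
  [0.02,-0.0051,0.0054,0,0,0,-1],
  [0,0,0,0,0,2.85,-1],
  [0,0,0,0,0,2.85,-1],
  [0,0,0,0,0,2.85,-1],
  [0,0,0,0,0,2.85,-1],
], newtons=50)

```text
clock: 2.1
tcp_pos: [498.1, -420.6, 120.9]
orientation: [-180.0, 0.0, 8.9]
force: [-0.0, 0.4, -0.4]
opening: 1.0
```

Run:
```python
from h import *
go([498,-420,20],9.07)
a=cam("wrist"); save("w1.png",a[0])
p,d,K,R,t=a
# expected wall ends at z=40, projected
c=np.array([483.4,-328.4]);r=np.array([[.9875,-.1576],[.1576,.9875]])
for q in [(-93,-93),(0,-93),(93,-93)]:
    w=np.array([*(c+r@q),40.]);x=K@(R@w+t);print(q,(x[:2]/x[2]).round(0))
```

```text
tcp [ 498.1 -420.6  120.9] [-1.7996e+02  4.0000e-02  8.9300e+00] F [-0.   0.4 -0.4] t 2.1 op 1.0
shift tool (m) [ 1.000e-04 -6.000e-04  1.009e-01]
turn [-0.04  0.04 -0.14]
(-93, -93) [279. 304.]
(0, -93) [279. 212.]
(93, -93) [279.  99.]
```

View pics/w1.png

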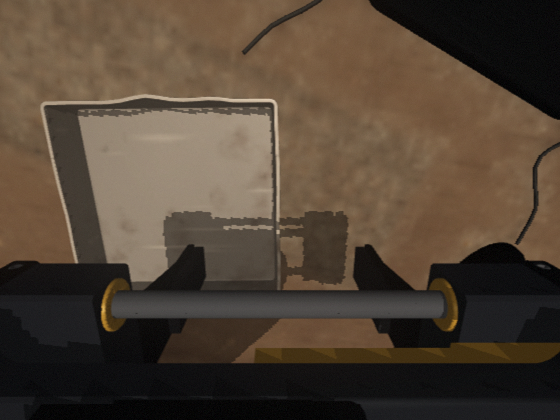

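The wrist view shows the pan's -y wall as a vertical line at column ≈277 with its far corner at row 101, as predicted (279, 99), and it lies between the open fingers. I descend and grip.

>>> arm_command([
  [0,0,0.0125,0,0,0,-1],
  [0,0,0.0125,0,0,0,-1],
  [0,0,0.0125,0,0,0,-1],
  [0,0,0.0125,0,0,0,-1],
  [0,0,0.0125,0,0,0,-1],
  [0,0,0.0125,0,0,0,-1],
  [0,0,0.0125,0,0,0,-1],
  [0,0,0.0125,0,0,0,-1],
  [0,0,0,0,0,0,-1],
  [0,0,0,0,0,0,1],
  [0,0,0,0,0,0,1],
  [0,0,0,0,0,0,1],
  [0,0,0,0,0,0,1],
  [0,0,0,0,0,0,1],
  [0,0,0,0,0,0,1],
  [0,0,0,0,0,0,1],
  [0,0,0,0,0,0,1],
  [0,0,0,0,0,0,1],
  [0,0,0,0,0,0,1],
])

```text
clock: 4.05
tcp_pos: [498.4, -420.8, 21.4]
orientation: [-180.0, 0.0, 9.0]
force: [0.2, 0.6, 0.5]
opening: 0.169
```

Run:
```python
from h import *
go([508.3,-142.7-60,20],-7.2)
```

```text
tcp [ 498.4 -420.8   21.4] [-180.      0.      9.04] F [0.2 0.6 0.5] t 4.05 op 0.17
shift tool (m) [ 0.0441 -0.2138  0.0014]
turn [-0.    0.   16.24]
```

>>> arm_command([
  [0,0,0,0,0,0,1],
  [0,0,0,0,0,0,1],
  [0,0,0,0,0,0,1],
  [0,0,0,0,0,0,1],
  [0,0,0,0,0,0,1],
  [0,0,0,0,0,0,1],
])

```text
clock: 4.65
tcp_pos: [498.4, -420.7, 21.4]
orientation: [-180.0, -0.0, 9.0]
force: [0.1, 3.5, 1.1]
opening: 0.019
```

>>> arm_command([
  [0,0,0,0,0,2.03,1],
  [0,0,0,0,0,2.03,1],
  [0,0,0,0,0,2.03,1],
  [0,0,0,0,0,2.03,1],
  [0,0,0,0,0,2.03,1],
  [0,0,0,0,0,2.03,1],
  [0,0,0,0,0,2.03,1],
  [0,0,0,0,0,2.03,1],
  [-0.0021,-0.015,0,0,0,0,1],
  [-0.0021,-0.02,0,0,0,0,1],
  [-0.0021,-0.02,0,0,0,0,1],
  [-0.0021,-0.02,0,0,0,0,1],
  [-0.0021,-0.02,0,0,0,0,1],
  [-0.0021,-0.02,0,0,0,0,1],
  [-0.0021,-0.02,0,0,0,0,1],
  [-0.0021,-0.02,0,0,0,0,1],
  [-0.0021,-0.02,0,0,0,0,1],
  [-0.0021,-0.02,0,0,0,0,1],
  [-0.0021,-0.015,0,0,0,0,1],
  [0,0,0,0,0,0,1],
])

```text
clock: 6.65
tcp_pos: [502.1, -207.2, 21.4]
orientation: [-179.9, -0.0, -7.0]
force: [-0.1, 2.9, -3.0]
opening: 0.021
```

Run:
```python
from h import *
go([506.4,-157.6,21],-7.2)
b=cam("top"); np.savez("t1.npz",*b); save("t1.png",b[0],(180,120,460,330),2.8)
```

```text
tcp [ 502.1 -207.2   21.4] [-179.94   -0.     -7.03] F [-0.1  2.9 -3. ] t 6.65 op 0.02
shift tool (m) [-0.0018 -0.0497  0.0004]
turn [-0.06 -0.    0.17]
```

View pics/t1.png

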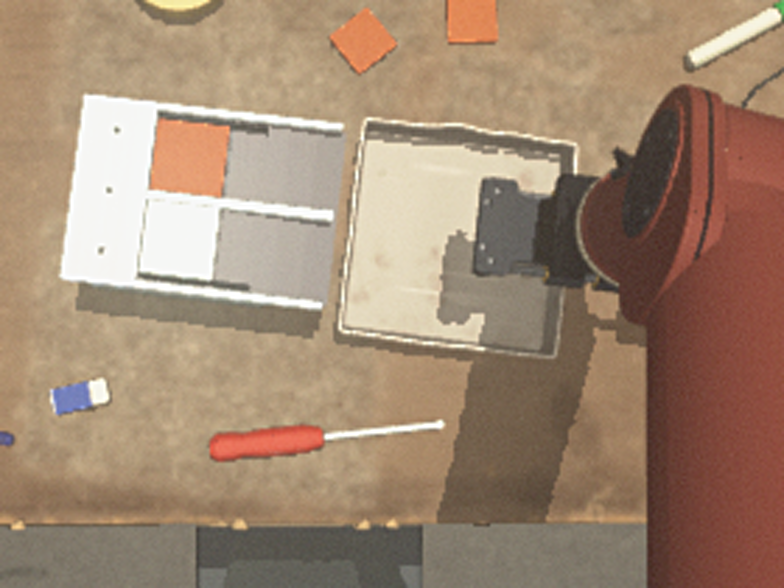

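The view shows the pan square to the stand and just short of its lip, with its leading rim running from (367,120) to (340,332). I check its lateral offset in the stand frame.

Run:
```python
from h import *
z=np.load("t1.npz");a=[z[f"arr_{i}"] for i in range(5)]
for u,v in [(367,120),(340,332),(577,144),(555,356)]:
    w=onz(180+u/2.8,120+v/2.8,40,*a[2:]);print(w.round(1),Ro.from_euler('z',-SY,degrees=True).apply(w-SC).round(1))
```

```text
[615.2 -39.1  40. ] [  93.1 -128.9   40. ]
[430.5 -13.7  40. ] [ -93.4 -126.8   40. ]
[ 592.7 -221.5   40. ] [  93.7 -312.7   40. ]
[ 409.2 -197.7   40. ] [ -91.4 -312.    40. ]
```

>>> arm_command([
  [0,-0.008,0,0,0,0,1],
  [0,-0.01,0,0,0,0,1],
  [0,-0.01,0,0,0,0,1],
  [0,-0.01,0,0,0,0,1],
  [0,-0.01,0,0,0,0,1],
  [0,-0.008,0,0,0,0,1],
  [0,-0.005,0,0,0,0,1],
  [0,-0.003,0,0,0,0,1],
  [0,-0.002,0,0,0,0,1],
  [0,0,0,0,0,0,1],
])

```text
clock: 7.7
tcp_pos: [510.1, -143.8, 21.4]
orientation: [-180.0, 0.0, -7.2]
force: [-0.1, 0.2, -3.0]
opening: 0.019
```

>>> arm_command([
  [0,-0.001,0,0,0,0,1],
  [0,-0.001,0,0,0,0,1],
  [0,0,0,0,0,0,1],
])

```text
clock: 8.0
tcp_pos: [510.2, -142.2, 21.5]
orientation: [180.0, 0.0, -7.2]
force: [-0.4, -1.1, -2.7]
opening: 0.017
```

>>> arm_command([
  [0,-0.001,0,0,0,0,1],
  [0,-0.001,0,0,0,0,1],
  [0,-0.001,0,0,0,0,1],
  [0,0,0,0,0,0,1],
])

```text
clock: 8.4
tcp_pos: [510.7, -139.0, 21.5]
orientation: [-180.0, -0.0, -7.2]
force: [0.7, -1.4, -2.3]
opening: 0.018
```

>>> arm_command([
  [0,-0.001,0,0,0,0,1],
  [0,-0.001,0,0,0,0,1],
  [0,0,0,0,0,0,1],
])

```text
clock: 8.7
tcp_pos: [511.1, -138.9, 21.7]
orientation: [179.9, -0.1, -7.3]
force: [-0.6, -7.8, -2.7]
opening: 0.021
```

Contact with the legs: the force rose to 7.8 N and motion stopped. I release and lift.

>>> arm_command([
  [0,0.001,0,0,0,0,-1],
  [0,0,0,0,0,0,-1],
  [0,0,0,0,0,0,-1],
  [0,0,0,0,0,0,-1],
  [0,0,0,0,0,0,-1],
  [0,0,-0.01,0,0,0,-1],
  [0,0,-0.02,0,0,0,-1],
  [0,0,-0.02,0,0,0,-1],
  [0,0,-0.02,0,0,0,1],
  [0,0,-0.02,0,0,0,1],
  [0,0,-0.02,0,0,0,1],
  [0,0,-0.02,0,0,0,1],
  [0,0,-0.02,0,0,0,1],
  [0,0,0,0,0,0,1],
])

```text
clock: 10.1
tcp_pos: [512.4, -138.4, 175.1]
orientation: [180.0, -0.3, -7.2]
force: [0.2, 0.1, 0.4]
opening: 0.298
```

Run:
```python
from h import *
go([*st(34,22)[:2],135],-7.2)
b=cam("top"); np.savez("t2.npz",*b); save("t2.png",b[0],(190,130,390,280),4)
```

```text
tcp [ 512.4 -138.4  175.1] [179.98  -0.3   -7.19] F [0.2 0.1 0.4] t 10.1 op 0.3
shift tool (m) [ 0.0303 -0.2622  0.0401]
turn [ 0.02 -0.3   0.01]
```

View pics/t2.png

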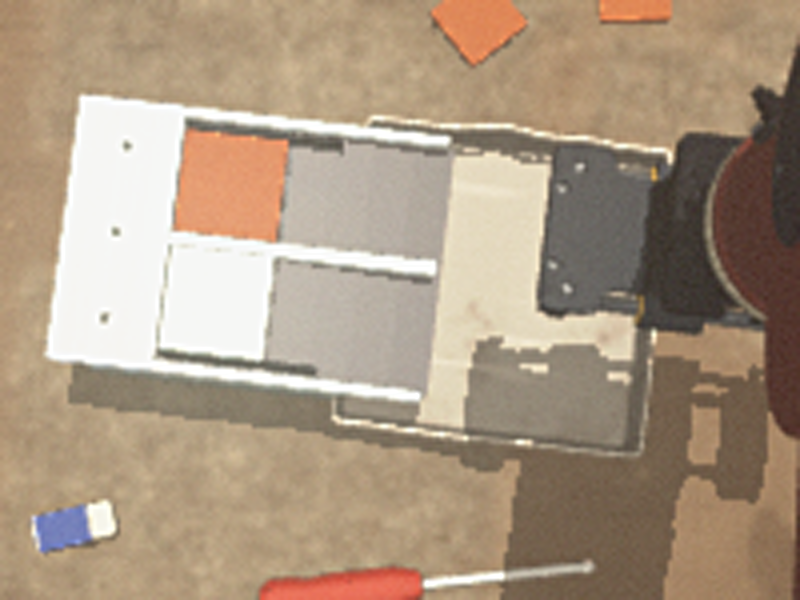

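The view shows the pan under the stand's open end, centred, with the brown tile still at about crop (232,185) and the white tile untouched. I verify the tile centre, then go above it.

Run:
```python
from h import *
z=np.load("t2.npz");a=[z[f"arr_{i}"] for i in range(5)]
f=lambda u,v,h:(Ro.from_euler('z',-SY,degrees=True).apply(onz(190+u/4,130+v/4,h,*a[2:])-SC)).round(1)
print('tile',f(232,185,96),'pan corners',f(372,120,40),f(337,421,40),f(668,152,40),f(638,453,40))
```

```text
tile [33.7 14.8 96. ] pan corners [ 92.  -59.8  40. ] [-93.4 -60.8  40. ] [  93.7 -241.6   40. ] [ -90.5 -242.8   40. ]
```

>>> arm_command([
  [0.002,-0.016,0,0,0,0,1],
  [0.002,-0.02,0,0,0,0,1],
  [0.002,-0.02,0,0,0,0,1],
  [0.002,-0.02,0,0,0,0,1],
  [0.002,-0.02,0,0,0,0,1],
  [0.002,-0.02,0,0,0,0,1],
  [0.002,-0.02,0,0,0,0,1],
  [0.002,-0.02,0,0,0,0,1],
  [0.002,-0.02,0,0,0,0,1],
  [0.002,-0.02,0,0,0,0,1],
  [0.002,-0.02,0,0,0,0,1],
  [0.002,-0.02,0,0,0,0,1],
  [0.003,-0.02,0,0,0,0,1],
  [0.003,-0.006,0,0,-0.3,0,1],
  [0,0,0.015,0,0,0,1],
  [0,0,0.015,0,0,0,1],
  [0,0,0.01,0,0,0,1],
  [0,0,0,0,0,0,1],
  [0,0,0,0,0,0,1],
], newtons=40)

```text
clock: 12.05
tcp_pos: [573.0, 117.4, 131.2]
orientation: [180.0, 0.3, -7.2]
force: [0.9, -0.2, -0.1]
opening: 0.003
```

Run:
```python
from h import *
go([*st(34,22)[:2],108],-7.2)
```

```text
tcp [573.  117.4 131.2] [179.98   0.34  -7.24] F [ 0.9 -0.2 -0.1] t 12.05 op 0.0
shift tool (m) [ 0.0026 -0.0009  0.0231]
turn [ 0.02  0.34 -0.04]
```

>>> arm_command([
  [0.0025,0,0.01,0,0.3,0,1],
  [0,0,0.006,0,0,0,1],
  [0,0,0.003,0,0,0,1],
  [0,0,0,0,0,0,1],
  [0,0,0,0,0,0,1],
])

```text
clock: 12.55
tcp_pos: [575.6, 117.8, 112.5]
orientation: [-180.0, 0.0, -7.2]
force: [0.7, 0.3, -0.3]
opening: 0.005
```

>>> arm_command([
  [0,0,0.001,0,0,0,1],
  [0,0,0.001,0,0,0,1],
  [0,0,0,0,0,0,1],
])

```text
clock: 12.85
tcp_pos: [575.6, 117.7, 110.4]
orientation: [-180.0, 0.0, -7.2]
force: [-1.5, 0.0, 0.3]
opening: 0.004
```

>>> arm_command([
  [0,0,0.001,0,0,0,1],
  [0,0,0.001,0,0,0,1],
  [0,0,0,0,0,0,1],
])

```text
clock: 13.15
tcp_pos: [575.5, 117.7, 108.3]
orientation: [180.0, 0.0, -7.2]
force: [-0.3, 0.5, -0.2]
opening: 0.009
```

>>> arm_command([
  [0,0,0.001,0,0,0,1],
  [0,0,0,0,0,0,1],
])

```text
clock: 13.35
tcp_pos: [575.5, 117.7, 107.3]
orientation: [180.0, 0.0, -7.2]
force: [-0.7, 0.1, -0.1]
opening: 0.004
```

>>> arm_command([
  [0,0,0.001,0,0,0,1],
  [0,0,0,0,0,0,1],
])

```text
clock: 13.55
tcp_pos: [575.5, 117.7, 106.3]
orientation: [180.0, 0.0, -7.2]
force: [-0.1, 0.2, -0.7]
opening: 0.005
```

>>> arm_command([
  [0,0,0.0005,0,0,0,1],
  [0,0,0,0,0,0,1],
])

```text
clock: 13.75
tcp_pos: [575.6, 117.7, 105.9]
orientation: [180.0, 0.0, -7.2]
force: [-0.1, 0.4, -0.5]
opening: 0.003
```

>>> arm_command([
  [0,0,0.0005,0,0,0,1],
  [0,0,0,0,0,0,1],
])

```text
clock: 13.95
tcp_pos: [575.6, 117.7, 105.4]
orientation: [-180.0, 0.0, -7.2]
force: [-0.2, -0.3, 1.0]
opening: 0.0
```

>>> arm_command([
  [0,0,0.0005,0,0,0,1],
  [0,0,0,0,0,0,1],
])

```text
clock: 14.15
tcp_pos: [575.6, 117.7, 104.9]
orientation: [180.0, 0.0, -7.2]
force: [0.1, -0.2, -0.7]
opening: 0.004
```

>>> arm_command([
  [0,0,0.0005,0,0,0,1],
  [0,0,0,0,0,0,1],
])

```text
clock: 14.35
tcp_pos: [575.5, 117.7, 104.4]
orientation: [180.0, 0.0, -7.2]
force: [0.6, 1.0, 0.3]
opening: 0.004
```

>>> arm_command([
  [0,0,0.0005,0,0,0,1],
  [0,0,0,0,0,0,1],
])

```text
clock: 14.55
tcp_pos: [575.6, 117.8, 103.9]
orientation: [-180.0, 0.0, -7.2]
force: [-1.1, -0.1, 0.2]
opening: -0.001
```

>>> arm_command([
  [0,0,0.0005,0,0,0,1],
  [0,0,0,0,0,0,1],
])

```text
clock: 14.75
tcp_pos: [575.6, 117.7, 103.4]
orientation: [180.0, 0.0, -7.2]
force: [0.0, 0.5, -0.3]
opening: 0.008
```

>>> arm_command([
  [0,0,0.0005,0,0,0,1],
  [0,0,0,0,0,0,1],
])

```text
clock: 14.95
tcp_pos: [575.6, 117.7, 102.9]
orientation: [-180.0, 0.0, -7.2]
force: [0.7, -0.5, -0.3]
opening: 0.007
```

>>> arm_command([
  [0,0,0.0005,0,0,0,1],
  [0,0,0,0,0,0,1],
])

```text
clock: 15.15
tcp_pos: [575.6, 117.8, 102.4]
orientation: [-180.0, 0.0, -7.2]
force: [-0.7, 0.4, 0.8]
opening: 0.006
```

Run:
```python
from h import *
a=cam("wrist");s=cam("scene")
w=np.array([*get_obs()['tcp_pos'][:2],96.]);x=s[2]@(s[3]@w+s[4]);u,v=(x[:2]/x[2]).astype(int);print(u,v)
c=cv2.resize(cv2.resize(s[0][v-45:v+45,u-60:u+60],None,fx=4.67,fy=4.67,interpolation=cv2.INTER_CUBIC),(400,300))
save("w2.png",np.hstack([cv2.resize(a[0],(400,300)),c]))
```

```text
249 211
```

View pics/w2.png

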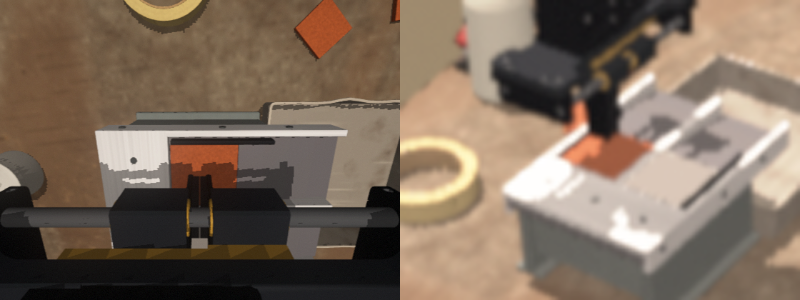

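The finger stands over the brown tile, very close above it and centred in the lane, not yet touching. I keep feeling down.

>>> arm_command([
  [0,0,0.0005,0,0,0,1],
  [0,0,0,0,0,0,1],
])

```text
clock: 15.45
tcp_pos: [575.6, 117.7, 101.9]
orientation: [-180.0, 0.0, -7.2]
force: [1.0, 0.7, 0.2]
opening: 0.003
```

>>> arm_command([
  [0,0,0.0005,0,0,0,1],
  [0,0,0,0,0,0,1],
])

```text
clock: 15.65
tcp_pos: [575.6, 117.7, 101.4]
orientation: [-180.0, 0.0, -7.2]
force: [0.5, 0.0, -0.1]
opening: 0.007
```

>>> arm_command([
  [0,0,0.0005,0,0,0,1],
  [0,0,0,0,0,0,1],
])

```text
clock: 15.85
tcp_pos: [575.5, 117.7, 100.9]
orientation: [-180.0, 0.0, -7.2]
force: [0.6, -1.0, -0.4]
opening: 0.006
```

>>> arm_command([
  [0,0,0.0005,0,0,0,1],
  [0,0,0,0,0,0,1],
])

```text
clock: 16.05
tcp_pos: [575.6, 117.7, 100.4]
orientation: [-180.0, 0.0, -7.2]
force: [0.3, -0.0, 0.8]
opening: 0.006
```

>>> arm_command([
  [0,0,0.0005,0,0,0,1],
  [0,0,0,0,0,0,1],
])

```text
clock: 16.25
tcp_pos: [575.5, 117.8, 99.9]
orientation: [-180.0, 0.0, -7.2]
force: [-0.2, -0.1, 0.2]
opening: 0.004
```

>>> arm_command([
  [0,0,0.0005,0,0,0,1],
  [0,0,0,0,0,0,1],
])

```text
clock: 16.45
tcp_pos: [575.6, 117.7, 99.4]
orientation: [-180.0, 0.0, -7.2]
force: [-0.1, 0.0, -0.1]
opening: 0.002
```

Run:
```python
from h import *
p,d,K,R,t=cam("wrist"); np.savez("w3.npz",p,d,K,R,t)
for n,(u,v) in dict(tile=(255,222),tile2=(310,222),tile3=(315,250),rail=(300,185),block=(180,225),bed=(370,235),bench=(350,120),fing=(280,255),fingtop=(283,300)).items():
    print(n,d[v,u],unp(u,v,d[v,u],K,R,t).round(1), p[v,u])
o=get_obs();w=o['tcp_pos']-[0,0,11];x=K@(R@w+t);print('tip proj',x[:2]/x[2],x[2])
save("w3.png",p,(200,180,360,300),5)
```

```text
tile 190.33263 [595.8 130.6  94.8] [172  89  54]
tile2 191.83992 [591.   96.8  93.4] [171  82  44]
tile3 198.08113 [571.4  95.4  92.9] [98 48 29]
rail 184.49815 [615.3 100.6  93.7] [225 215 207]
block 190.90689 [599.6 177.1  94.8] [193 185 177]
bed 203.47302 [573.9  57.8  85.1] [111 102  99]
bench 266.0281 [644.2  47.8  -2.9] [130 109  84]
fing 165.47299 [585.4 116.5 123.6] [45 26 17]
fingtop 87.589745 [607.4 113.2 198.2] [65 63 61]
tip proj [279.73396924 245.13355824] 201.96807297329914
```

View pics/w3.png

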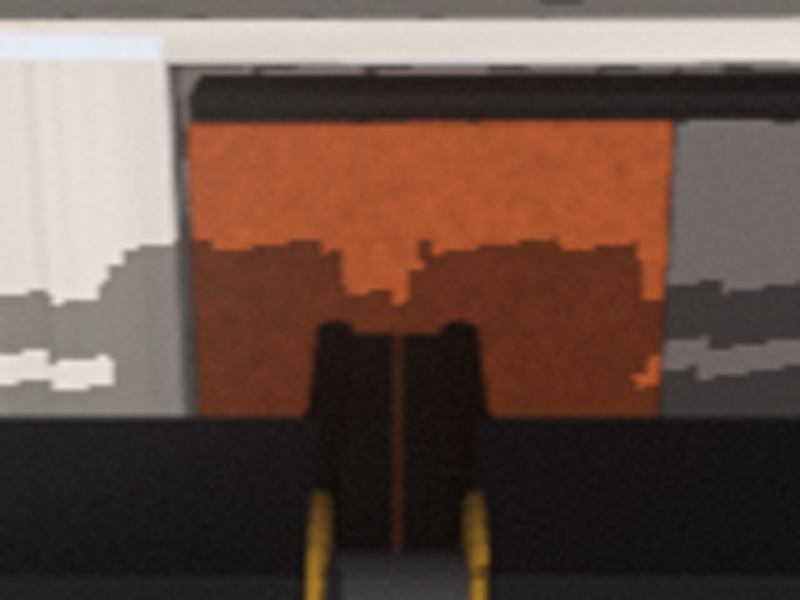

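Run:
```python
from h import *
z=np.load("w3.npz");p,d,K,R,t=[z[f"arr_{i}"] for i in range(5)]
for u in (270,288):
  for v in range(240,268,3): print(u,v,d[v,u].round(1),unp(u,v,d[v,u],K,R,t).round(1))
```

```text
270 240 194.7 [582.4 123.1  94.1]
270 243 194.8 [580.5 123.3  94.6]
270 246 174.1 [587.2 121.9 114.2]
270 249 169.6 [587.4 121.7 118.8]
270 252 166.0 [587.4 121.6 122.6]
270 255 162.8 [587.2 121.6 126. ]
270 258 161.3 [586.4 121.6 127.8]
270 261 160.1 [585.5 121.7 129.3]
270 264 156.5 [585.7 121.6 133.1]
270 267 153.1 [585.8 121.5 136.6]
288 240 195.7 [580.6 111.8  93.2]
288 243 195.5 [578.8 112.1  94. ]
288 246 196.6 [576.6 112.3  93.6]
288 249 173.3 [584.6 112.  115.4]
288 252 170.3 [584.3 112.1 118.7]
288 255 166.6 [584.4 112.2 122.5]
288 258 162.6 [584.6 112.3 126.6]
288 261 159.8 [584.5 112.4 129.7]
288 264 156.0 [584.7 112.5 133.5]
288 267 154.5 [584.1 112.6 135.4]
```

The wrist depth shows the closed fingers' visible lower edge at z≈113 against a tile top at about 94–96. The shut tips therefore sit higher than I assumed, leaving a gap of up to about 18 mm. I continue down in guarded steps.

>>> arm_command([
  [0,0,0.001,0,0,0,1],
  [0,0,0,0,0,0,1],
])

```text
clock: 16.7
tcp_pos: [575.5, 117.7, 98.3]
orientation: [180.0, 0.0, -7.2]
force: [-0.3, 0.1, -0.5]
opening: 0.005
```

>>> arm_command([
  [0,0,0.001,0,0,0,1],
  [0,0,0,0,0,0,1],
])

```text
clock: 16.9
tcp_pos: [575.5, 117.7, 97.3]
orientation: [180.0, 0.0, -7.2]
force: [0.6, -0.1, -0.3]
opening: 0.007
```

>>> arm_command([
  [0,0,0.001,0,0,0,1],
  [0,0,0,0,0,0,1],
])

```text
clock: 17.1
tcp_pos: [575.5, 117.7, 96.3]
orientation: [180.0, 0.0, -7.2]
force: [-0.1, 0.0, 0.9]
opening: 0.008
```

Run:
```python
from h import *
p,d,K,R,t=cam("wrist")
for u in (270,288):
  for v in range(238,256,2): print(u,v,d[v,u].round(1),unp(u,v,d[v,u],K,R,t).round(1))
```

```text
270 238 192.2 [584.5 122.8  93. ]
270 240 191.7 [583.5 122.9  93.8]
270 242 192.8 [581.9 123.1  93.2]
270 244 192.1 [581.  123.2  94.2]
270 246 172.7 [587.7 121.8 112.4]
270 248 171.7 [587.1 121.8 113.6]
270 250 170.2 [586.6 121.8 115.3]
270 252 167.2 [586.9 121.7 118.4]
270 254 165.7 [586.5 121.7 120.1]
288 238 191.5 [583.4 111.6  93.6]
288 240 191.0 [582.4 111.7  94.5]
288 242 192.4 [580.6 111.9  93.5]
288 244 192.2 [579.6 112.   94.2]
288 246 194.1 [577.6 112.2  92.8]
288 248 174.9 [584.5 111.9 110.7]
288 250 172.6 [584.4 112.  113.2]
288 252 169.7 [584.6 112.1 116.2]
288 254 166.8 [584.8 112.2 119.1]
```

>>> arm_command([
  [0,0,0.001,0,0,0,1],
  [0,0,0.001,0,0,0,1],
  [0,0,0,0,0,0,1],
])

```text
clock: 17.45
tcp_pos: [575.5, 117.7, 94.3]
orientation: [180.0, 0.0, -7.2]
force: [-0.2, -0.1, 0.1]
opening: 0.004
```

>>> arm_command([
  [0,0,0.001,0,0,0,1],
  [0,0,0,0,0,0,1],
])

```text
clock: 17.65
tcp_pos: [575.5, 117.8, 93.3]
orientation: [180.0, 0.0, -7.2]
force: [0.1, 0.6, 0.7]
opening: 0.005
```

>>> arm_command([
  [0,0,0.001,0,0,0,1],
  [0,0,0,0,0,0,1],
])

```text
clock: 17.85
tcp_pos: [575.5, 117.7, 92.3]
orientation: [180.0, 0.0, -7.2]
force: [1.2, -0.7, 0.3]
opening: 0.008
```

>>> arm_command([
  [0,0,0.001,0,0,0,1],
  [0,0,0,0,0,0,1],
])

```text
clock: 18.05
tcp_pos: [575.5, 117.7, 91.3]
orientation: [180.0, 0.0, -7.2]
force: [-0.6, -0.3, 0.8]
opening: 0.004
```

>>> arm_command([
  [0,0,0.001,0,0,0,1],
  [0,0,0.001,0,0,0,1],
  [0,0,0,0,0,0,1],
])

```text
clock: 18.35
tcp_pos: [575.5, 117.7, 89.3]
orientation: [180.0, 0.0, -7.2]
force: [0.7, -0.3, -0.9]
opening: 0.006
```

>>> arm_command([
  [0,0,0.001,0,0,0,1],
  [0,0,0,0,0,0,1],
])

```text
clock: 18.55
tcp_pos: [575.5, 117.7, 88.3]
orientation: [180.0, 0.0, -7.2]
force: [-1.0, 1.0, -0.2]
opening: 0.01
```

>>> arm_command([
  [0,0,0.001,0,0,0,1],
  [0,0,0,0,0,0,1],
])

```text
clock: 18.75
tcp_pos: [575.5, 117.7, 87.3]
orientation: [180.0, 0.0, -7.2]
force: [-0.2, 0.5, -0.8]
opening: 0.005
```

Run:
```python
from h import *
p,d,K,R,t=cam("wrist"); go([0,0,0])
for u in (270,288):
  for v in range(236,254,2): print(u,v,d[v,u].round(1),unp(u,v,d[v,u],K,R,t).round(1))
```

```text
tcp [575.6 117.7  87.4] [-1.8e+02  1.0e-02 -7.2e+00] F [0.4 0.4 0.2] t 18.8 op 0.01
shift tool (m) [-0.5562  0.189   0.0875]
270 236 181.3 [589.8 121.8  93.7]
270 238 181.3 [588.6 121.9  94.1]
270 240 181.8 [587.3 122.1  93.9]
270 242 182.5 [586.  122.3  93.7]
270 244 182.8 [584.7 122.5  93.7]
270 246 174.1 [587.1 121.9 102.1]
270 248 171.2 [587.3 121.8 105.1]
270 250 168.7 [587.2 121.7 107.7]
270 252 166.1 [587.3 121.6 110.4]
288 236 180.1 [588.9 111.2  94.9]
288 238 181.0 [587.4 111.4  94.3]
288 240 182.0 [586.  111.6  93.8]
288 242 181.7 [585.  111.7  94.4]
288 244 182.7 [583.4 111.8  93.9]
288 246 183.4 [582.  112.   93.6]
288 248 174.3 [584.7 111.9 102.2]
288 250 172.8 [584.3 112.  104. ]
288 252 169.5 [584.6 112.1 107.3]
```

The gap now reads about 7 mm and is consistent, so contact should come near TCP z≈80.

>>> arm_command([
  [0,0,0.001,0,0,0,1],
  [0,0,0.001,0,0,0,1],
  [0,0,0,0,0,0,1],
])

```text
clock: 19.1
tcp_pos: [575.5, 117.7, 85.3]
orientation: [180.0, 0.0, -7.2]
force: [0.3, 0.6, -0.6]
opening: 0.004
```

>>> arm_command([
  [0,0,0.001,0,0,0,1],
  [0,0,0,0,0,0,1],
])

```text
clock: 19.3
tcp_pos: [575.5, 117.7, 84.3]
orientation: [-180.0, 0.0, -7.2]
force: [0.3, -0.0, -0.5]
opening: 0.006
```

>>> arm_command([
  [0,0,0.0007,0,0,0,1],
  [0,0,0,0,0,0,1],
])

```text
clock: 19.5
tcp_pos: [575.5, 117.7, 83.7]
orientation: [-180.0, 0.0, -7.2]
force: [-0.4, 0.3, 0.3]
opening: 0.004
```

>>> arm_command([
  [0,0,0.0005,0,0,0,1],
  [0,0,0,0,0,0,1],
])

```text
clock: 19.7
tcp_pos: [575.6, 117.7, 83.2]
orientation: [180.0, 0.0, -7.2]
force: [0.6, 0.1, 0.2]
opening: 0.005
```

>>> arm_command([
  [0,0,0.0005,0,0,0,1],
  [0,0,0,0,0,0,1],
])

```text
clock: 19.9
tcp_pos: [575.6, 117.7, 82.7]
orientation: [-180.0, 0.0, -7.2]
force: [1.0, -0.3, 0.2]
opening: 0.006
```

>>> arm_command([
  [0,0,0.0005,0,0,0,1],
  [0,0,0,0,0,0,1],
])

```text
clock: 20.1
tcp_pos: [575.6, 117.7, 82.2]
orientation: [180.0, 0.0, -7.2]
force: [0.8, 0.2, 0.1]
opening: 0.002
```

>>> arm_command([
  [0,0,0.0005,0,0,0,1],
  [0,0,0,0,0,0,1],
])

```text
clock: 20.3
tcp_pos: [575.7, 117.8, 81.9]
orientation: [-180.0, -0.0, -7.2]
force: [0.7, -0.3, 0.7]
opening: 0.003
```

>>> arm_command([
  [0,0,0.0004,0,0,0,1],
  [0,0,0,0,0,0,1],
])

```text
clock: 20.5
tcp_pos: [575.7, 117.7, 81.8]
orientation: [180.0, -0.0, -7.2]
force: [-2.1, -0.5, 5.1]
opening: 0.003
```

Contact at TCP z≈82.0, reading 5 N. I increase the press.

>>> arm_command([
  [0,0,0.0004,0,0,0,1],
  [0,0,0,0,0,0,1],
])

```text
clock: 20.7
tcp_pos: [575.7, 117.8, 81.8]
orientation: [180.0, -0.0, -7.2]
force: [-3.3, -0.6, 8.4]
opening: 0.005
```

>>> arm_command([
  [0,0,0.0002,0,0,0,1],
  [0,0,0,0,0,0,1],
])

```text
clock: 20.9
tcp_pos: [575.7, 117.8, 81.8]
orientation: [180.0, -0.0, -7.2]
force: [-4.0, -1.3, 10.6]
opening: 0.007
```

>>> arm_command([
  [-0.0003,0,0.0001,0,0,0,1],
  [0,0.001,0,0,0,0,1],
  [0,0.001,0,0,0,0,1],
  [0,0.001,0,0,0,0,1],
  [0,0.001,0,0,0,0,1],
  [0,0,0,0,0,0,1],
])

```text
clock: 21.5
tcp_pos: [575.3, 115.0, 81.8]
orientation: [-179.9, -0.1, -7.2]
force: [-1.8, 2.7, 8.0]
opening: 0.005
```

>>> arm_command([
  [0,0,0.0004,0,0,0,1],
  [0,0.001,0,0,0,0,1],
  [0,0.001,0,0,0,0,1],
  [0,0.001,0,0,0,0,1],
  [0,0.001,0,0,0,0,1],
  [0,0,0,0,0,0,1],
])

```text
clock: 22.1
tcp_pos: [575.0, 111.4, 81.8]
orientation: [-179.9, -0.1, -7.2]
force: [-2.1, 2.2, 10.4]
opening: 0.002
```

Now 10.4 N, and the tool is following. I check with the top camera numerically whether the tile has moved.

>>> arm_command([
  [0,0,0.0001,0,0,0,1],
  [0,0.0015,0,0,0,0,1],
  [0,0.0015,0,0,0,0,1],
  [0,0.0015,0,0,0,0,1],
  [0,0.0015,0,0,0,0,1],
  [0,0,0,0,0,0,1],
])

```text
clock: 22.7
tcp_pos: [574.3, 105.4, 81.8]
orientation: [-179.9, -0.1, -7.2]
force: [-2.1, 2.5, 11.0]
opening: 0.006
```

```bash
cat >> h.py <<'E'
def tile():
    o=get_obs(); p,d,K,R,t=cam("wrist")
    f=lambda x:Ro.from_euler('z',-SY,degrees=True).apply(x-SC)
    # brown pixels on the +x strip of the lane; front/back edges
    hsv=cv2.cvtColor(p,cv2.COLOR_RGB2HSV); m=(hsv[...,0]<14)&(hsv[...,1]>140)&(d>0)&(d<240)
    v,u=np.nonzero(m); W=np.array([f(unp(a,b,d[b,a],K,R,t)) for a,b in zip(u,v)])
    W=W[(W[:,2]>60)&(W[:,0]>48)&(W[:,0]<64)]
    lo,hi=np.percentile(W[:,1],[1,99])
    print('tile front/back y',lo.round(1),hi.round(1),'tip y',f(o['tcp_pos'])[1].round(1),'z fr/bk',np.median(W[W[:,1]<lo+6,2]).round(1),np.median(W[W[:,1]>hi-6,2]).round(1),'F',o['force'].round(1),'z',o['tcp_pos'][2].round(1),'t',o['clock'])
E
python3 -c "
from h import *
tile()"
```

```text
tile front/back y -68.8 48.3 tip y 9.4 z fr/bk 179.6 183.2 F [-2.1  2.5 11. ] z 81.8 t 22.7
```

```bash
sed -i 's/(W\[:,2\]>60)/(W[:,2]>60)\&(W[:,2]<105)/' h.py; python3 -c "
from h import *
tile()"
```

```text
tile front/back y -23.1 34.9 tip y 9.4 z fr/bk 93.7 93.6 F [-3.5  2.2 11.5] z 81.8 t 22.75
```

The tile moved about 9 mm and the finger 12 mm, so it is dragging now after a slip at the start. I continue at 11–12 N.

>>> arm_command([
  [0,0.0015,0.0001,0,0,0,1],
  [0,0.0015,0,0,0,0,1],
  [0,0.0015,0,0,0,0,1],
  [0,0.0015,0,0,0,0,1],
  [0,0.0015,0,0,0,0,1],
  [0,0.0015,0,0,0,0,1],
  [0,0,0,0,0,0,1],
])

```text
clock: 23.5
tcp_pos: [573.3, 96.5, 81.8]
orientation: [-179.9, -0.1, -7.2]
force: [-3.3, 3.4, 10.7]
opening: 0.007
```

```bash
python3 -c "
from h import *
tile()"
```

```text
tile front/back y -32.0 25.9 tip y 0.4 z fr/bk 93.8 93.7 F [-3.3  3.4 10.7] z 81.8 t 23.5
```

>>> arm_command([
  [0,0.0015,0.0001,0,0,0,1],
  [0,0.0015,0,0,0,0,1],
  [0,0.0015,0.0001,0,0,0,1],
  [0,0.0015,0,0,0,0,1],
  [0,0.0015,0,0,0,0,1],
  [0,0.0015,0,0,0,0,1],
  [0,0,0,0,0,0,1],
])

```text
clock: 24.25
tcp_pos: [572.3, 87.7, 81.7]
orientation: [-179.9, -0.1, -7.1]
force: [-3.2, 3.8, 12.1]
opening: 0.005
```

>>> arm_command([
  [0,0.0015,0,0,0,0,1],
  [0,0.0015,0.0001,0,0,0,1],
  [0,0.0015,0,0,0,0,1],
  [0,0.0015,0.0001,0,0,0,1],
  [0,0.0015,0,0,0,0,1],
  [0,0.0015,0,0,0,0,1],
  [0,0,0,0,0,0,1],
])

```text
clock: 24.95
tcp_pos: [571.3, 78.7, 81.6]
orientation: [-179.9, -0.2, -7.2]
force: [-2.9, 2.8, 12.6]
opening: 0.002
```

```bash
python3 -c "
from h import *
tile()"
```

```text
tile front/back y -49.9 8.0 tip y -17.5 z fr/bk 92.5 94.4 F [-2.9  2.8 12.6] z 81.6 t 24.95
```

>>> arm_command([
  [0,0.0015,0,0,0,0,1],
  [0,0.0015,0.0001,0,0,0,1],
  [0,0.0015,0,0,0,0,1],
  [0,0.0015,0.0001,0,0,0,1],
  [0,0.0015,0,0,0,0,1],
  [0,0.0015,0.0001,0,0,0,1],
  [0,0,0,0,0,0,1],
])

```text
clock: 25.7
tcp_pos: [570.1, 69.6, 81.2]
orientation: [-179.9, -0.1, -7.2]
force: [-3.3, 3.4, 13.1]
opening: 0.006
```

>>> arm_command([
  [0,0.0015,0.0001,0,0,0,1],
  [0,0.0015,0,0,0,0,1],
  [0,0.0015,0.0001,0,0,0,1],
  [0,0.0015,0.0001,0,0,0,1],
  [0,0.0015,0,0,0,0,1],
  [0,0.0015,0.0001,0,0,0,1],
  [0,0,0,0,0,0,1],
])

```text
clock: 26.4
tcp_pos: [569.0, 60.6, 80.8]
orientation: [-179.9, -0.1, -7.2]
force: [-2.6, 2.3, 11.3]
opening: 0.005
```

>>> arm_command([
  [0,0.0015,0.0002,0,0,0,1],
  [0,0.0015,0.0001,0,0,0,1],
  [0,0.0015,0.0001,0,0,0,1],
  [0,0.0015,0.0001,0,0,0,1],
  [0,0.0015,0.0002,0,0,0,1],
  [0,0.0015,0.0001,0,0,0,1],
  [0,0,0,0,0,0,1],
])

```text
clock: 27.1
tcp_pos: [568.1, 51.7, 80.2]
orientation: [-179.9, -0.2, -7.2]
force: [-3.0, 2.1, 13.1]
opening: 0.01
```

```bash
python3 -c "
from h import *
tile()"
```

```text
tile front/back y -76.8 -19.0 tip y -44.7 z fr/bk 89.4 93.9 F [-3.   2.1 13.1] z 80.2 t 27.1
```

>>> arm_command([
  [0,0.0015,0.0001,0,0,0,1],
  [0,0.0015,0.0001,0,0,0,1],
  [0,0.0015,0.0002,0,0,0,1],
  [0,0.0015,0.0001,0,0,0,1],
  [0,0.0015,0.0001,0,0,0,1],
  [0,0.0015,0.0001,0,0,0,1],
  [0,0,0,0,0,0,1],
])

```text
clock: 27.85
tcp_pos: [567.0, 42.5, 79.4]
orientation: [-179.9, -0.2, -7.2]
force: [-1.6, 2.5, 13.8]
opening: 0.008
```

>>> arm_command([
  [0,0.0015,0.0001,0,0,0,1],
  [0,0.0015,0.0002,0,0,0,1],
  [0,0.0015,0.0001,0,0,0,1],
  [0,0.0015,0.0002,0,0,0,1],
  [0,0.0015,0.0001,0,0,0,1],
  [0,0.0015,0.0001,0,0,0,1],
  [0,0,0,0,0,0,1],
])

```text
clock: 28.55
tcp_pos: [566.1, 33.4, 78.6]
orientation: [-179.9, -0.2, -7.2]
force: [-1.5, 2.1, 12.5]
opening: -0.001
```

>>> arm_command([
  [0,0.0015,0.0002,0,0,0,1],
  [0,0.0015,0.0002,0,0,0,1],
  [0,0.0015,0.0001,0,0,0,1],
  [0,0.0015,0.0002,0,0,0,1],
  [0,0.0015,0.0002,0,0,0,1],
  [0,0.0015,0.0001,0,0,0,1],
  [0,0,0,0,0,0,1],
])

```text
clock: 29.25
tcp_pos: [565.2, 24.0, 77.6]
orientation: [-179.9, -0.2, -7.2]
force: [-0.5, 0.3, 11.1]
opening: 0.004
```

```bash
python3 -c "
from h import *
tile()"
```

```text
tile front/back y -103.5 -45.7 tip y -72.5 z fr/bk 85.3 92.0 F [-0.5  0.3 11.1] z 77.6 t 29.25
```

>>> arm_command([
  [0,0.0015,0.0002,0,0,0,1],
  [0,0.0015,0.0002,0,0,0,1],
  [0,0.0015,0.0002,0,0,0,1],
  [0,0.0015,0.0002,0,0,0,1],
  [0,0.0015,0.0002,0,0,0,1],
  [0,0.0015,0.0002,0,0,0,1],
  [0,0,0,0,0,0,1],
])

```text
clock: 30.0
tcp_pos: [564.2, 14.9, 76.4]
orientation: [-179.9, -0.2, -7.2]
force: [-0.3, 0.5, 10.8]
opening: 0.002
```

```bash
python3 -c "
from h import *
tile()"
```

```text
tile front/back y -112.6 -55.0 tip y -81.7 z fr/bk 84.1 90.9 F [-0.3  0.5 10.8] z 76.4 t 30.0
```

>>> arm_command([
  [0,0.0015,0.0002,0,0,0,1],
  [0,0.0015,0.0002,0,0,0,1],
  [0,0.0015,0.0002,0,0,0,1],
  [0,0.0015,0.0002,0,0,0,1],
  [0,0.0015,0.0003,0,0,0,1],
  [0,0.0015,0.0002,0,0,0,1],
  [0,0,0,0,0,0,1],
])

```text
clock: 30.75
tcp_pos: [563.2, 6.0, 75.2]
orientation: [-179.9, -0.2, -7.2]
force: [0.6, -0.1, 11.2]
opening: 0.005
```

>>> arm_command([
  [0,0.0015,0.0002,0,0,0,1],
  [0,0.0015,0.0002,0,0,0,1],
  [0,0.0015,0.0003,0,0,0,1],
  [0,0.0015,0.0002,0,0,0,1],
  [0,0.0015,0.0003,0,0,0,1],
  [0,0.0015,0.0002,0,0,0,1],
  [0,0,0,0,0,0,1],
])

```text
clock: 31.45
tcp_pos: [562.0, -3.2, 73.8]
orientation: [-180.0, -0.2, -7.2]
force: [0.9, -0.3, 11.4]
opening: 0.006
```

```bash
python3 -c "
from h import *
tile()"
```

```text
tile front/back y -130.6 -73.3 tip y -99.9 z fr/bk 80.1 88.8 F [ 0.9 -0.3 11.4] z 73.8 t 31.45
```

>>> arm_command([
  [0,0.0015,0.0003,0,0,0,1],
  [0,0.0015,0.0002,0,0,0,1],
  [0,0.0015,0.0003,0,0,0,1],
  [0,0.0015,0.0002,0,0,0,1],
  [0,0.0015,0.0003,0,0,0,1],
  [0,0.0015,0.0002,0,0,0,1],
  [0,0,0,0,0,0,1],
])

```text
clock: 32.2
tcp_pos: [560.8, -12.1, 72.2]
orientation: [-180.0, -0.2, -7.2]
force: [1.0, -0.2, 11.4]
opening: 0.006
```

```bash
python3 -c "
from h import *
tile()"
```

```text
tile front/back y -139.6 -82.5 tip y -108.9 z fr/bk 78.5 87.4 F [ 1.  -0.2 11.4] z 72.2 t 32.2
```

>>> arm_command([
  [0,0.0015,0.0003,0,0,0,1],
  [0,0.0015,0.0002,0,0,0,1],
  [0,0.0015,0.0003,0,0,0,1],
  [0,0.0015,0.0002,0,0,0,1],
  [0,0.0015,0.0003,0,0,0,1],
  [0,0.0015,0.0002,0,0,0,1],
  [0,0,0,0,0,0,1],
])

```text
clock: 32.95
tcp_pos: [559.3, -22.4, 70.3]
orientation: [180.0, -0.2, -7.3]
force: [0.3, -3.9, 9.2]
opening: 0.003
```

```bash
python3 -c "
from h import *
tile()"
```

```text
tile front/back y -143.6 -92.1 tip y -119.3 z fr/bk 63.2 91.9 F [ 0.3 -3.9  9.2] z 70.3 t 32.95
```

The tile has tipped over the lip (front z≈63, back ≈92) and only the finger holds it, so I lift clear.

>>> arm_command([
  [0,0,-0.002,0,0,0,1],
  [0,0,-0.005,0,0,0,1],
  [0,0,-0.01,0,0,0,1],
  [0,0,-0.015,0,0,0,1],
  [0,0,-0.02,0,0,0,1],
  [0,0,-0.02,0,0,0,1],
  [0,0,-0.02,0,0,0,1],
  [0,0,0,0,0,0,1],
  [0,0,0,0,0,0,1],
  [0,0,0,0,0,0,1],
])

```text
clock: 34.0
tcp_pos: [557.2, -21.1, 160.2]
orientation: [180.0, 0.1, -7.2]
force: [0.4, -0.1, 0.1]
opening: 0.005
```

Run:
```python
from h import *
b=cam("top");w=cam("wrist"); go([0,0,0])
save("f1.png",np.hstack([cv2.resize(b[0][130:280,190:390],(400,300)),cv2.resize(w[0],(400,300))]))
```

```text
tcp [557.2 -21.1 159.9] [ 1.80e+02  8.00e-02 -7.19e+00] F [ 0.2  0.4 -0.4] t 34.1 op 0.01
shift tool (m) [-0.5552  0.0488  0.1607]
```

View pics/f1.png

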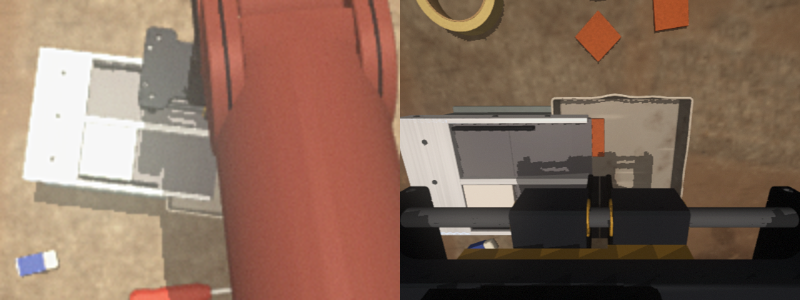

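The lane is empty, and brown shows in the pan just past the lip at wrist crop (597,135). I rise away towards -y and check from above.

>>> arm_command([
  [0,0.01,-0.02,0,0,0,1],
  [0,0.02,-0.02,0,0,0,1],
  [0,0.02,-0.01,0,0,0,1],
  [0,0.02,0,0,0,0,1],
  [0,0.02,0,0,0,0,1],
  [0,0.02,0,0,0,0,1],
  [0,0.02,0,0,0,0,1],
  [0,0.02,0,0,0,0,1],
  [0,0.02,0,0,0,0,1],
  [0,0.02,0,0,0,0,1],
  [0,0.02,0,0,0,0,1],
  [0,0.02,0,0,0,0,1],
  [0,0,0,0,0,0,1],
  [0,0,0,0,0,0,1],
  [0,0,0,0,0,0,1],
])

```text
clock: 35.6
tcp_pos: [529.2, -248.0, 210.4]
orientation: [-180.0, 0.0, -7.1]
force: [-0.5, -0.1, 0.7]
opening: 0.004
```

Run:
```python
from h import *
b=cam("top");w=cam("wrist"); np.savez("t9.npz",*b); go([0,0,0])
p,d,K,R,t=b
f=lambda x:Ro.from_euler('z',-SY,degrees=True).apply(x-SC)
hsv=cv2.cvtColor(p,cv2.COLOR_RGB2HSV); m=(hsv[...,0]<14)&(hsv[...,1]>150)&(d>0)
for n,(p,d,K,R,t) in dict(top=b,wrist=w).items():
    hsv=cv2.cvtColor(p,cv2.COLOR_RGB2HSV); m=(hsv[...,0]<14)&(hsv[...,1]>140)&(d>0)
    v,u=np.nonzero(m); W=np.array([f(unp(x,y,d[y,x],K,R,t)) for x,y in zip(u,v)])
    W=W[(abs(W[:,0])<96)&(W[:,1]<-55)&(W[:,1]>-245)&(W[:,2]<70)]
    print(n,len(W),W.min(0).round(1) if len(W) else '',W.max(0).round(1) if len(W) else '')
save("f2.png",b[0],(190,130,390,280),4)
```

```text
tcp [ 529.2 -248.   210.6] [-1.7997e+02  1.0000e-02 -7.1000e+00] F [-0.8 -0.1 -0.1] t 35.7 op 0.0
shift tool (m) [-0.5558 -0.1806  0.2108]
top 90 [   2.7 -125.4    4.7] [  59.  -113.7   14.4]
wrist 2295 [   1.5 -126.9   -2.2] [ 60.9 -58.6  10.9]
```

View pics/f2.png

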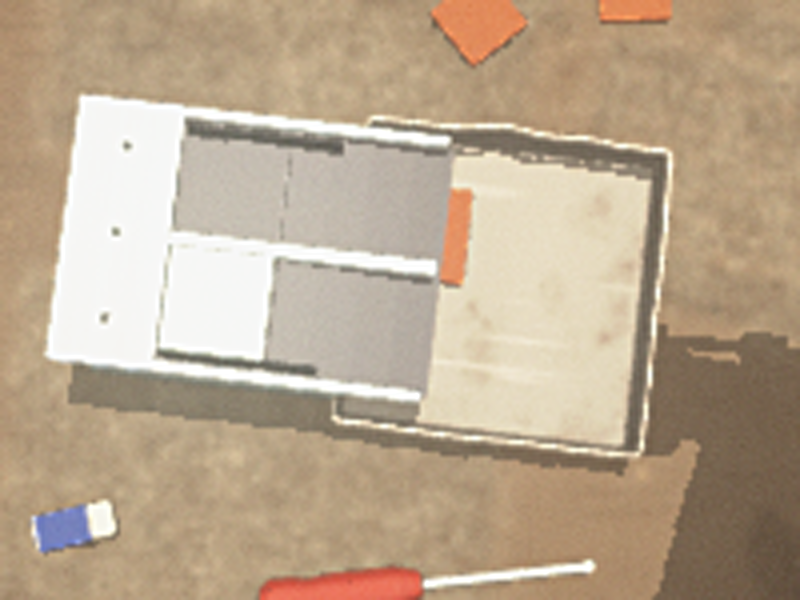

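The tile lies flat in the pan at stand x 2…60 and y about -127…-66. The pan corners and the white tile are at the same pixels as before. I hand the job in.

```bash
python3 -c "
from cell import workorder
print(workorder.job_done())"
```

```text
the job is handed in; nothing more can be done
None
```

The job is done and handed in at about 36 s of the 69 s allowed. No verdict is reported.

**What I did:** I gripped the pan by its -y wall, turned it square and slid it under the stand until it met the legs. The push force there rose to about 8 N, after which I released it. I then dragged the brown tile with shut fingers down the bowed lane until it tipped off the lip into the pan. The press read 8 to 14 N at the end of each move; it was not sampled in between.

**Last checks:**
- **Brown tile:** it lies low and flat in the pan, with its centre about 55 mm from the pan's centre in y.
- **Pan:** measured right after I let it go, it was centred within a few mm and square to the stand, with its wall close against the legs. In the last picture its corners are at the same pixels.
- **White tile and eraser:** they look unmoved in the last picture. The tin, dish and marker were outside it and I did not check them again; the arm never went near them.
- **Arm:** it is clear of everything.

**What disagreed:**
- **Fingertip height:** the shut fingertips sat about 14 mm behind the TCP, not 11 mm ahead as stated. I touched the tile only at TCP height 82 mm, where about 107 mm was expected, so I felt my way down in small steps.
- **Tile position:** the measured tile position differed from the stated one by about 2 mm in y, within the calibration error.

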